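# Put the fid away in the touch-latch tool case

## Task

Put the finished fid (the dark eight-sided wooden spike with the tapered point) away in the wooden tool case: press the lid's front edge to free its push-push latch and let it swing open, lay the fid in the larger, empty compartment without dropping it, then swing the lid down and press it until it latches again and stays shut by itself. The lid is delicate: press gently, feeling for the latch, never with more than 25 N, and leave everything else where it is.

Things in the scene. Friction and masses are not known exactly. Their poses are not given: they have to be found in the camera images.
- case: Wooden tool case fixed on the bench, 180 (x) x 226 (y) x 75 mm high, walls and floor 8 mm; origin at the centre of its underside, x from its front to its hinge side, y to its left, z up. Its top is an inset pale-wood lid, 158 x 206 x 10 mm, about flush with the rim. More than 25 N from the robot on the case or lid damages it.
- berth (a point): On the floor (z = 8 mm) of the large compartment, at x = 5, y = 40 mm of the case's frame: a good place for the fid's middle, laid along x. This compartment spans case x -82 to 82, y -25 to 105 mm; a 6 mm divider 45 mm above the bench parts it from the small one at -y with the honing stone.
- latch (a point): The latch in the middle of the inner front wall, at case x = -70, y = 0, z = 54 mm. Latch and ejector fill case x -82 to -60, y -19 to 37 mm; a steel strike under the lid's front middle (34 mm long) comes down there: keep the fid clear. The strike sits up to 1.5 mm higher or lower from case to case.
- lid (a joint): Lid angle (rad): 0 +-0.02 = shut and latched, 1.75 = fully open, leaning back a little beyond upright. Push-push latch: press the shut lid's front edge until it goes solid, let go, and a spring (1 to 3 N at the edge) swings it up in some 4 s and holds it open. Swung down and pressed until solid, it latches when let go; one more press would free it again.
- lid_press (a point): Where to press: middle of the lid's outer face, 145 mm from the hinge line, 13 mm from the front edge, unmarked; moves with the lid. The press meets a spring of 6 to 12 N; the latch works some 5 mm (varying by 1.5 mm) below the rim height and goes solid within 1.5 mm more: press slowly by feel, 15 to 18 N is enough.
- lid_hinge (a point): Middle of the lid's hinge line, at case x = 79, y = 0, z = 70 mm (axes as the case). The hinge runs along y. The lid is 10 mm thick, centred on the hinge line (outer face 5 mm off it), and reaches 158 mm from it, so when open its free edge stands about 225 mm above the bench.
- fid: The fid to put away: dark wood, 95 mm long, lying along its x axis: an eight-sided grip 26 mm across flats from x = -47 to 7 mm, then a taper from 22 to 8 mm diameter up to x = 47 mm. 60 g or so. Origin under the middle of its length at the level of its lower flat. It lies in one of three places left of the case, among the blank and the knob.
- fid_grip (a point): Point on the fid's axis inside the eight-sided grip, 15 mm behind the middle, 13 mm above its lower flat: where to grasp.
- blank: Bystander: square dark-wood turning blank, 95 x 30 x 30 mm, no taper. Origin under its centre.
- knob_turned: Bystander: turned dark-wood knob standing upright, 38 mm wide, 42 mm high. Origin under its centre.
- stone: Bystander: grey honing stone 80 x 35 x 22 mm in the case's small compartment. Origin under its centre.
- tin: Bystander: white open tin, 72 mm wide, 70 mm high. Origin under its centre.
- glue: Bystander: white glue bottle, 60 mm wide, 160 mm high. Origin under its centre.
- driver: Bystander: screwdriver lying on the bench right of the robot.
- block: Bystander: pale wood offcut 75 x 50 x 35 mm behind the case. Origin under its centre.
Mind the look-alikes: they are no part of the job. Leave any red, turquoise or yellow look-alike of the fid alone.

How it is judged (in metres and radians):
On the way, in this order (a step that is already met when the one before it is completed fails the run):
1. the latch is freed by a press and the lid has swung open (past 1.2 rad) (value of joint lid above 1.2 rad), for 0.2 s.
2. the fid lies released in the large compartment while the lid is open (x of fid_grip in the frame of case between -0.075 and 0.075 m and y of fid_grip in the frame of case between -0.025 and 0.105 m and z of fid_grip in the frame of case below 0.035 m and value of joint lid above 0.8 rad and contact force between the fingers and fid below 0.1 N and linear speed of fid below 0.03 m/s), for 0.2 s.
At the end, for the whole second after the job is handed in: The lid is latched: its angle stays below 0.04 rad by itself and it is at rest; the fid is at rest inside the large compartment (its grip point within x +-75 mm, y -25 to 105 mm of the case's frame and lower than 35 mm above the bench) (x of fid_grip in the frame of case between -0.075 and 0.075 m and y of fid_grip in the frame of case between -0.025 and 0.105 m and z of fid_grip in the frame of case below 0.035 m and value of joint lid below 0.04 rad and velocity of joint lid below 0.05 rad/s and linear speed of fid below 0.03 m/s); the robot touches nothing.
It fails at once if more than 25 N between the robot and the case or its lid (contact force between any of the arm, the fingers and case above 25 N).
It fails at once if the fid dropped (moving faster than 0.7 m/s out of the hand) (linear speed of fid above 0.7 m/s and contact force between the fingers and fid below 0.1 N).
It fails at once if a bystander moved more than 20 mm (the honing stone 30 mm) (distance of any of blank, knob_turned, tin, glue, driver, block from where it was at the start of the episode above 0.02 m or distance of stone from where it was at the start of the episode above 0.03 m).
It also fails if it takes over 72 s, if anything falls off the work surface, if the arm or the gripper's body presses on something with over 40 N, if the wrist force passes 120 N, or if a joint passes its speed limit or range.

## Robot

A 7-joint arm with a two-finger parallel gripper is mounted at the origin on the work surface. World frame = base frame: x ahead of the robot, y to its left, z up, the work surface at z = 0. Lengths are in mm, angles in rad, forces in N, time in s.
With the tool pointing down it reaches from about 425 to 825 mm from the base axis. Payload 3.6 kg.
Tool frame: the origin (TCP) lies at the very end of the fingers, on their centre line; the grasp point (between the pads) lies behind it (env.grip_depth is the z of the grasp point in the tool frame, in mm); z points along the fingers, y is the direction in which the jaws open and shut (so a half turn about z gives the same grasp; the last joint's range is limited). The gripper opens to 85 mm and grips with 20 to 120 N. Pads are 22 mm wide; open, the fingers measure 114 mm over their backs; the gripper's body (76 mm by 85 mm) begins 54 mm behind the grasp point. The pads swing forward as they close: fully open they stand 13 mm farther back than shut.
Start: joints at [1.234, 0.615, -0.013, 1.423, 0.008, 1.103, -0.04], TCP at [198.795, -618.824, 231.297] pointing down, gripper open.
Joint ranges: [-3.12, 3.12], [-0.3, 2.06], [-1.34, 1.32], [0.26, 2.42], [-1.36, 4.5], [0.01, 1.98], [-2.84, 2.84]. Speed limits (rad/s): [2.79, 2.79, 3.14, 3.14, 3.14, 3.14, 3.14].

## Interface

Orientations are given as a unit quaternion [w, x, y, z].
In Python, from plant import env gives the robot as it stands.
- The arm moves only by the tool apply_moves, never from a script. Its argument "moves" is a list of rows, each an object of numbers: "ax", "ay", "az": the turn, a rotation vector about the tool's x, y, z in degrees; "dx", "dy", "dz": the shift along the tool's x, y, z in mm; "gripper": the opening, from -1 (shut) to 1 (fully open). A call has 1 to 10 rows; each row is the pose to reach, as a shift and turn from the pose commanded when the call began, along the tool's axes at that moment; what a row does not reach only later rows make up. A row lasts 1/8 s, in which the tool goes at most 62.5 mm and 10.7 degrees, less where a joint would pass 70% of its speed; a pose out of reach is approached as far as the arm can. A call with a gripper value outside its range is refused whole. The fingers move at their own pace and stop on an object; the grip force is fixed at half the most. Time passes only in rows, so rows that repeat a pose let the fingers close. It gives the time, the measured TCP pose, the force and the opening at its end, in the units of the state.
- env.get_obs(): the state, without advancing time (a new reading comes with each control period).
- env.capture(name): name is "side" or "top" or "wrist"; returns the picture (400x640x3 uint8, blue, green, red); there is no depth.
- env.camera_params(name): a dict with "fx", "fy", "cx", "cy" (pixels), "k1" (the pictures are not rectified: a ray, as slopes to the right and down, at radius r is drawn at 1 + k1 r^2 times it, then the intrinsics apply), "rvec" (rotation vector, rad) and "tvec" (3), from world to camera coordinates, as OpenCV has them. Camera axes: x right, y down, z forward; pixel columns grow to the right and rows downward; lengths in mm; the calibration is good to about 2 mm. A picture is of the moment at which its call begins: read the wrist's pose just before it. camera_params takes no time and is no camera call; for the wrist camera it gives the pose at the moment of the call.
- env.job_done(): hands the job in, once; it reports no verdict.
The state is a dict: "time": time; "q": joint angles; "qvel": joint speeds; "joint_torque": joint torques, N m; "ee_pos": TCP position; "orientation": TCP orientation; "wrist_force": force on the tool from outside, world axes, zero at the start; "wrist_torque": the same for the moment, N m; "finger_gap": finger opening in mm.
Only numpy, scipy, OpenCV 4.12 (cv2) and the standard library are available. Lean on these libraries where they do the work, as an engineer would, in place of code of your own. Each camera call takes 0.05 s, during which the arm holds its last target. There are 200 camera calls.

## Working session

There is one attempt and no reset: what is moved stays moved. The work goes in short steps, Python scripts to look and compute and a tool call to move; the robot and the scene stay as the last step left them, time stands still between calls to the robot, and variables do not carry over. Pictures are saved under pics/ and viewed, about 8 in all and at most 12, crops included, and the job is handed in when it is done.

Besides the shell and the picture viewer there is one more tool, called after "Call:" as name(argument=value, ...) on one line, values as JSON. apply_moves: Moves the arm, as the interface text tells. Its arguments: {"type":"object","properties":{"moves":{"type":"array"}},"required":["moves"]}

```bash
ls; mkdir -p pics; cat > h.py <<'E'
import numpy as np, cv2
from scipy.spatial.transform import Rotation as R
from plant import env
def cap(n,f):
    im=env.capture(n); cv2.imwrite('pics/'+f+'.png',im); return im
def ray(n,u,v,p=None):
    p=p or env.camera_params(n)
    x,y=(u-p['cx'])/p['fx'],(v-p['cy'])/p['fy']
    rd=np.hypot(x,y); r=rd
    for _ in range(30): r=rd/(1+p['k1']*r*r)
    s=r/rd if rd>0 else 1
    M=R.from_rotvec(np.ravel(p['rvec'])).as_matrix(); t=np.ravel(p['tvec'])
    return -M.T@t, M.T@np.array([x*s,y*s,1])
def plane(n,u,v,z,p=None):
    o,d=ray(n,u,v,p); return o+d*(z-o[2])/d[2]
def proj(n,P,p=None):
    p=p or env.camera_params(n)
    M=R.from_rotvec(np.ravel(p['rvec'])).as_matrix()
    c=M@np.asarray(P,float)+np.ravel(p['tvec']); x,y=c[0]/c[2],c[1]/c[2]
    k=1+p['k1']*(x*x+y*y); return p['fx']*x*k+p['cx'],p['fy']*y*k+p['cy']
def totool(dw,o=None):
    q=(o or env.get_obs())['orientation']
    return R.from_quat([q[1],q[2],q[3],q[0]]).inv().apply(dw)
E
python3 - <<'E'
from h import *
cap('top','top0');cap('side','side0')
o=env.get_obs();print({k:np.round(v,3) for k,v in o.items()},env.grip_depth)
for n in('top','side'):
    p=env.camera_params(n);print(n,p, ray(n,320,200))
E
```

```text
pics
{'time': np.float64(0.1), 'q': array([ 1.234,  0.616, -0.013,  1.425,  0.008,  1.103, -0.04 ]), 'qvel': array([-0.001, -0.003,  0.   , -0.005,  0.001,  0.001, -0.001]), 'joint_torque': array([ 1.0000e-03, -4.7038e+01,  2.6000e-01, -1.7157e+01,  1.0000e-02,
        6.0000e-03, -0.0000e+00]), 'ee_pos': array([ 198.587, -618.174,  230.228]), 'orientation': array([-0.001,  0.988,  0.155, -0.   ]), 'wrist_force': array([-0.274, -0.033,  0.132]), 'wrist_torque': array([-0.047,  0.018,  0.013]), 'finger_gap': np.float64(85.413)} -18.700000000000003
top {'fx': 481.38771528202477, 'fy': 481.38771528202477, 'cx': 329.5844368775423, 'cy': 201.82050279912116, 'k1': 0.042807852973377206, 'rvec': array([ 2.18831636, -2.14997594,  0.13536541]), 'tvec': array([ -47.96408012,  520.17919382, 1282.69683796])} (array([ 373.55777263,  -24.06340121, 1333.44428756]), array([ 0.11573591,  0.00877262, -0.993448  ]))
side {'fx': 383.6585689317787, 'fy': 383.6585689317787, 'cx': 313.6123387491834, 'cy': 200.83922219541847, 'k1': 0.025823118680926353, 'rvec': array([ 0.47540013, -2.53347459,  1.42493716]), 'tvec': array([477.63762585, 188.89340735, 910.48231253])} (array([184.38917151, 806.7022828 , 638.77110356]), array([ 0.30734362, -0.80003604, -0.51552325]))
```

View pics/top0.png

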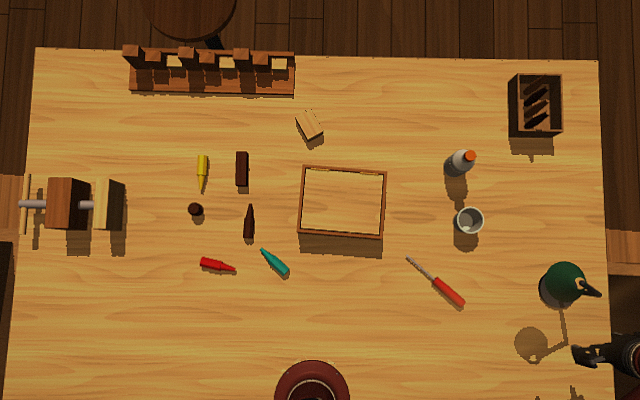

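View pics/side0.png

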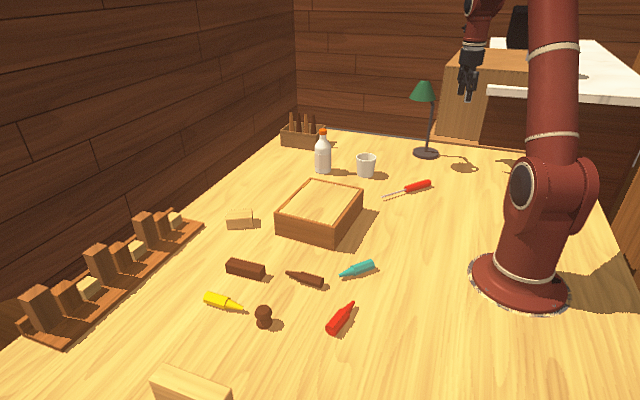

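Top view: the only candidate matching "dark and tapered" is the fid at (249,222), with its point toward +x. Look-alikes are the blank (242,168), knob (196,209), yellow (202,172), red (217,265) and turquoise (274,261). The case is at (342,202). Next I'll measure these and check with a close crop.

```bash
python3 - <<'E'
from h import *
t=cv2.imread('pics/top0.png')
hsv=cv2.cvtColor(t,cv2.COLOR_BGR2HSV)
dark=((hsv[...,2]<95)&(hsv[...,1]>60)).astype(np.uint8)*255
m=np.zeros_like(dark);m[195:248,236:262]=dark[195:248,236:262]
c=max(cv2.findContours(m,0,1)[0],key=cv2.contourArea)
print('fid',cv2.minAreaRect(c),cv2.contourArea(c))
pts=np.argwhere(m>0)[:,::-1]
W=np.array([plane('top',u,v,13)[:2] for u,v in pts]);mu=W.mean(0);w,V=np.linalg.eigh(np.cov(W.T));a=V[:,1]*np.sign(V[0,1]);s=(W-mu)@a;n=(W-mu)@V[:,0]
print('fid mean',mu,'axis',a,np.degrees(np.arctan2(a[1],a[0])),'range',s.min(),s.max())
for lo in np.arange(-50,50,10):
    k=(s>lo)&(s<lo+10);print(int(lo),k.sum() and (round(np.ptp(n[k]),1)),end=' | ')
print('mid',mu+a*(s.min()+s.max())/2)
# case: brown rim
g=((hsv[...,0]<16)&(hsv[...,2]<190)&(hsv[...,1]>110)).astype(np.uint8)*255
crop=t[150:260,285:400]; cv2.imwrite('pics/crop.png',np.hstack([cv2.resize(crop,None,fx=4,fy=4,interpolation=2),cv2.resize(t[195:250,230:265],None,fx=8,fy=8,interpolation=2)]))
E
```

```text
fid ((248.5, 224.0), (40.0, 11.0), 90.0) 306.5
fid mean [454.32270087 180.84048132] axis [ 0.99984239 -0.01775384] -1.0172738303178805 range -51.27033056283659 58.541405098750616
-50 24.7 | -40 27.6 | -30 29.9 | -20 30.2 | -10 27.4 | 0 27.4 | 10 27.6 | 20 19.5 | 30 16.7 | 40 14.1 | mid [457.95766514 180.77593655]
```

View pics/crop.png

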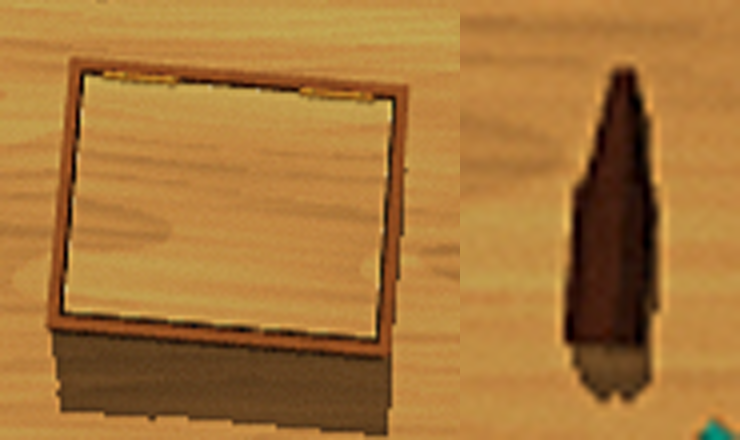

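The crop shows the brass hinges on the far (+x) side of the lid. The fid is the dark tapered piece, tip near pixel (250.6,203.3) and grip end near (248.1,238), with a shadow below it.

```bash
python3 - <<'E'
from h import *
C=[plane('top',285+u/4,150+v/4,75)[:2] for u,v in [(72,60),(408,88),(387,355),(50,328)]]
C=np.array(C);print(C, C.mean(0)); L=[np.linalg.norm(C[i]-C[(i+1)%4]) for i in range(4)];print(L)
e=(C[0]+C[1]-C[2]-C[3]);yaw=np.arctan2(e[1],e[0]);f=(C[0]-C[1]+C[3]-C[2]);print(np.degrees(yaw),np.degrees(np.arctan2(-f[0],f[1])))
a=np.arctan2(-f[0],f[1])*.55+yaw*.45
ex=np.array([np.cos(a),np.sin(a)]);ey=np.array([-ex[1],ex[0]]);c=C.mean(0)
W=lambda x,y:c+ex*x+ey*y
print('yaw',np.degrees(a),'press',W(-66,0),'berth',W(5,40))
# side check of case corners
for x,y in [(-90,113),(-90,-113),(90,113),(90,-113)]:print(np.round(proj('side',[*W(x,y),75]),1),end=' ')
tip=plane('top',250.6,203.3,13);rear=plane('top',248.1,238,13);print('\ntip',tip,'rear',rear,np.linalg.norm(tip-rear))
for P in(tip,rear):print(np.round(proj('side',P),1))
s=cv2.imread('pics/side0.png');hsv=cv2.cvtColor(s,cv2.COLOR_BGR2HSV)
m=np.zeros(s.shape[:2],np.uint8);m[262:296,280:330]=((hsv[...,2]<110)[262:296,280:330])*255
q=np.argwhere(m>0);print('side fid u',q[:,1].min(),q[:,1].max(),'v',q[:,0].min(),q[:,0].max(),q.mean(0)[::-1])
o=env.get_obs();print(o['ee_pos'],R.from_quat(np.r_[o['orientation'][1:],o['orientation'][0]]).as_matrix())
E
```

```text
[[ 612.72581636   33.88047827]
 [ 598.17982499 -189.13955607]
 [ 421.32693494 -176.04526609]
 [ 435.03165501   44.11899738]] [516.81605782 -71.79633663]
[np.float64(223.49389607511765), np.float64(177.33698189960185), np.float64(220.59039475881568), np.float64(177.98888237148736)]
-3.7652167483198746 -3.6473752938816735
yaw -3.700403948378864 press [450.95365705 -67.53673994] berth [524.38720739 -32.20242682]
[335.6 228. ] [364.6 188.2] [274.3 212.2] [310.5 176.9] 
tip [514.7216344  178.21237454  13.        ] rear [419.43688052 181.59068763  13.        ] 95.34462397827184
[286.  271.6]
[322.5 282.4]
side fid u 288 323 v 274 287 [320.15 281.7 ]
[ 198.58670474 -618.1737512   230.22777992] [[ 9.52075264e-01  3.05862973e-01 -7.30981283e-04]
 [ 3.05863846e-01 -9.52072566e-01  2.26639188e-03]
 [-2.74186802e-06 -2.38135639e-03 -9.99997165e-01]]
```

Everything agrees: the case is at (516.8, -71.8) with yaw -3.7°, and the fid is 95.3 mm long with its grip at about (452,180.5) and axis at -2°. I'll close the gripper and go above the press point.

Call:
apply_moves(moves=[{"dx":409,"dy":-447,"dz":40,"az":20,"gripper":-1},{"dx":409,"dy":-447,"dz":40,"az":20,"gripper":-1},{"dx":409,"dy":-447,"dz":40,"az":20,"gripper":-1},{"dx":409,"dy":-447,"dz":40,"az":20,"gripper":-1},{"dx":409,"dy":-447,"dz":40,"az":20,"gripper":-1},{"dx":409,"dy":-447,"dz":40,"az":20,"gripper":-1},{"dx":409,"dy":-447,"dz":40,"az":20,"gripper":-1},{"dx":409,"dy":-447,"dz":40,"az":20,"gripper":-1},{"dx":409,"dy":-447,"dz":40,"az":20,"gripper":-1},{"dx":409,"dy":-447,"dz":40,"az":20,"gripper":-1}])

```text
invalid input at $.moves[0]: expected keys ax, ay, az, dx, dy, dz, gripper
```

Call:
apply_moves(moves=[{"ax":0,"ay":0,"az":20,"dx":409,"dy":-447,"dz":40,"gripper":-1},{"ax":0,"ay":0,"az":20,"dx":409,"dy":-447,"dz":40,"gripper":-1},{"ax":0,"ay":0,"az":20,"dx":409,"dy":-447,"dz":40,"gripper":-1},{"ax":0,"ay":0,"az":20,"dx":409,"dy":-447,"dz":40,"gripper":-1},{"ax":0,"ay":0,"az":20,"dx":409,"dy":-447,"dz":40,"gripper":-1},{"ax":0,"ay":0,"az":20,"dx":409,"dy":-447,"dz":40,"gripper":-1},{"ax":0,"ay":0,"az":20,"dx":409,"dy":-447,"dz":40,"gripper":-1},{"ax":0,"ay":0,"az":20,"dx":409,"dy":-447,"dz":40,"gripper":-1},{"ax":0,"ay":0,"az":20,"dx":409,"dy":-447,"dz":40,"gripper":-1},{"ax":0,"ay":0,"az":20,"dx":409,"dy":-447,"dz":40,"gripper":-1}])

```text
time: 1.35
ee_pos: [452.1, -65.0, 191.0]
orientation: [-0.0, 1.0, -0.018, -0.0]
wrist_force: [-0.5, -1.4, -0.6]
finger_gap: 0.0
```

```bash
python3 - <<'E'
from h import *
o=env.get_obs();print({k:np.round(v,2) for k,v in o.items()})
print(totool(np.array([451,-67.5,85])-o['ee_pos'],o))
E
```

```text
{'time': np.float64(1.35), 'q': array([ 0.11,  0.37, -0.02,  2.01,  0.01,  0.76, -1.52]), 'qvel': array([-0.69,  0.15, -0.04, -0.18,  0.05,  0.02, -0.78]), 'joint_torque': array([  1.75, -33.09,  -0.51, -12.45,  -0.13,   0.06,   0.47]), 'ee_pos': array([452.12, -65.05, 191.04]), 'orientation': array([-0.  ,  1.  , -0.02, -0.  ]), 'wrist_force': array([-0.53, -1.4 , -0.59]), 'wrist_torque': array([-0.05, -0.03, -0.03]), 'finger_gap': np.float64(0.05)}
[ -1.01666363   2.5834857  106.04107247]
```

Call:
apply_moves(moves=[{"ax":0,"ay":0,"az":0,"dx":0,"dy":0,"dz":50,"gripper":-1},{"ax":0,"ay":0,"az":0,"dx":0,"dy":0,"dz":90,"gripper":-1},{"ax":0,"ay":0,"az":0,"dx":0,"dy":0,"dz":105,"gripper":-1},{"ax":0,"ay":0,"az":0,"dx":0,"dy":0,"dz":105,"gripper":-1},{"ax":0,"ay":0,"az":0,"dx":0,"dy":0,"dz":105,"gripper":-1}])

```text
time: 1.98
ee_pos: [452.0, -68.2, 86.9]
orientation: [0.0, 1.0, -0.019, 0.001]
wrist_force: [0.9, 0.6, -0.2]
finger_gap: 0.3
```

Call:
apply_moves(moves=[{"ax":0,"ay":0,"az":0,"dx":0,"dy":0,"dz":4,"gripper":-1},{"ax":0,"ay":0,"az":0,"dx":0,"dy":0,"dz":8,"gripper":-1},{"ax":0,"ay":0,"az":0,"dx":0,"dy":0,"dz":10,"gripper":-1},{"ax":0,"ay":0,"az":0,"dx":0,"dy":0,"dz":12,"gripper":-1},{"ax":0,"ay":0,"az":0,"dx":0,"dy":0,"dz":13,"gripper":-1},{"ax":0,"ay":0,"az":0,"dx":0,"dy":0,"dz":14,"gripper":-1},{"ax":0,"ay":0,"az":0,"dx":0,"dy":0,"dz":14,"gripper":-1}])

```text
time: 2.85
ee_pos: [451.4, -68.1, 72.9]
orientation: [-0.0, 1.0, -0.019, 0.0]
wrist_force: [-1.6, 0.3, 7.2]
finger_gap: -0.1
```

Contact with the spring, 7 N at 2 mm down. I'll go on in half-millimetre rows.

Call:
apply_moves(moves=[{"ax":0,"ay":0,"az":0,"dx":0,"dy":0,"dz":0.5,"gripper":-1},{"ax":0,"ay":0,"az":0,"dx":0,"dy":0,"dz":1,"gripper":-1},{"ax":0,"ay":0,"az":0,"dx":0,"dy":0,"dz":1.5,"gripper":-1},{"ax":0,"ay":0,"az":0,"dx":0,"dy":0,"dz":1.5,"gripper":-1}])

```text
time: 3.35
ee_pos: [451.4, -68.2, 71.6]
orientation: [0.0, 1.0, -0.019, 0.0]
wrist_force: [-1.1, 0.4, 7.1]
finger_gap: 0.0
```

Call:
apply_moves(moves=[{"ax":0,"ay":0,"az":0,"dx":0,"dy":0,"dz":0.5,"gripper":-1},{"ax":0,"ay":0,"az":0,"dx":0,"dy":0,"dz":0.5,"gripper":-1}])

```text
time: 3.6
ee_pos: [451.4, -68.1, 71.1]
orientation: [0.0, 1.0, -0.019, 0.0]
wrist_force: [-1.8, 0.7, 9.1]
finger_gap: -0.0
```

Call:
apply_moves(moves=[{"ax":0,"ay":0,"az":0,"dx":0,"dy":0,"dz":0.5,"gripper":-1},{"ax":0,"ay":0,"az":0,"dx":0,"dy":0,"dz":0.5,"gripper":-1}])

```text
time: 3.85
ee_pos: [451.4, -68.2, 70.7]
orientation: [0.0, 1.0, -0.019, 0.0]
wrist_force: [-1.5, 0.1, 9.0]
finger_gap: -0.2
```

Call:
apply_moves(moves=[{"ax":0,"ay":0,"az":0,"dx":0,"dy":0,"dz":0.4,"gripper":-1},{"ax":0,"ay":0,"az":0,"dx":0,"dy":0,"dz":0.4,"gripper":-1}])

```text
time: 4.1
ee_pos: [451.4, -68.1, 70.3]
orientation: [-0.0, 1.0, -0.019, 0.0]
wrist_force: [-3.0, 1.1, 9.5]
finger_gap: 0.4
```

Call:
apply_moves(moves=[{"ax":0,"ay":0,"az":0,"dx":0,"dy":0,"dz":0.4,"gripper":-1},{"ax":0,"ay":0,"az":0,"dx":0,"dy":0,"dz":0.4,"gripper":-1}])

```text
time: 4.35
ee_pos: [451.4, -68.2, 70.0]
orientation: [0.0, 1.0, -0.019, 0.0]
wrist_force: [-2.7, 0.2, 9.9]
finger_gap: -0.2
```

Call:
apply_moves(moves=[{"ax":0,"ay":0,"az":0,"dx":0,"dy":0,"dz":0.4,"gripper":-1},{"ax":0,"ay":0,"az":0,"dx":0,"dy":0,"dz":0.4,"gripper":-1}])

```text
time: 4.6
ee_pos: [451.4, -68.1, 69.6]
orientation: [0.0, 1.0, -0.019, 0.0]
wrist_force: [-1.8, -0.1, 9.7]
finger_gap: 0.1
```

Call:
apply_moves(moves=[{"ax":0,"ay":0,"az":0,"dx":0,"dy":0,"dz":0.4,"gripper":-1},{"ax":0,"ay":0,"az":0,"dx":0,"dy":0,"dz":0.4,"gripper":-1}])

```text
time: 4.85
ee_pos: [451.4, -68.2, 69.2]
orientation: [0.0, 1.0, -0.019, 0.0]
wrist_force: [-2.3, 0.9, 11.3]
finger_gap: -0.2
```

Call:
apply_moves(moves=[{"ax":0,"ay":0,"az":0,"dx":0,"dy":0,"dz":0.4,"gripper":-1},{"ax":0,"ay":0,"az":0,"dx":0,"dy":0,"dz":0.4,"gripper":-1}])

```text
time: 5.1
ee_pos: [451.4, -68.2, 68.9]
orientation: [0.0, 1.0, -0.019, 0.0]
wrist_force: [-2.4, 0.3, 10.5]
finger_gap: 0.3
```

Call:
apply_moves(moves=[{"ax":0,"ay":0,"az":0,"dx":0,"dy":0,"dz":0.3,"gripper":-1},{"ax":0,"ay":0,"az":0,"dx":0,"dy":0,"dz":0.3,"gripper":-1}])

```text
time: 5.35
ee_pos: [451.4, -68.2, 68.6]
orientation: [0.0, 1.0, -0.019, 0.0]
wrist_force: [-3.2, 0.4, 11.2]
finger_gap: 0.1
```

Call:
apply_moves(moves=[{"ax":0,"ay":0,"az":0,"dx":0,"dy":0,"dz":0.4,"gripper":-1},{"ax":0,"ay":0,"az":0,"dx":0,"dy":0,"dz":0.4,"gripper":-1}])

```text
time: 5.6
ee_pos: [451.4, -68.2, 68.2]
orientation: [0.0, 1.0, -0.019, 0.0]
wrist_force: [-2.2, 1.0, 11.4]
finger_gap: -0.0
```

Call:
apply_moves(moves=[{"ax":0,"ay":0,"az":0,"dx":0,"dy":0,"dz":0.3,"gripper":-1},{"ax":0,"ay":0,"az":0,"dx":0,"dy":0,"dz":0.3,"gripper":-1}])

```text
time: 5.85
ee_pos: [451.4, -68.2, 68.0]
orientation: [0.0, 1.0, -0.019, 0.0]
wrist_force: [-2.5, 0.6, 11.7]
finger_gap: -0.0
```

Call:
apply_moves(moves=[{"ax":0,"ay":0,"az":0,"dx":0,"dy":0,"dz":0.4,"gripper":-1},{"ax":0,"ay":0,"az":0,"dx":0,"dy":0,"dz":0.4,"gripper":-1}])

```text
time: 6.1
ee_pos: [451.4, -68.2, 67.7]
orientation: [0.0, 1.0, -0.019, 0.0]
wrist_force: [-1.9, 0.6, 12.6]
finger_gap: -0.4
```

Call:
apply_moves(moves=[{"ax":0,"ay":0,"az":0,"dx":0,"dy":0,"dz":0.3,"gripper":-1},{"ax":0,"ay":0,"az":0,"dx":0,"dy":0,"dz":0.3,"gripper":-1}])

```text
time: 6.35
ee_pos: [451.5, -68.2, 67.4]
orientation: [0.0, 1.0, -0.019, 0.0]
wrist_force: [-2.7, 1.3, 13.1]
finger_gap: 0.1
```

Call:
apply_moves(moves=[{"ax":0,"ay":0,"az":0,"dx":0,"dy":0,"dz":0.4,"gripper":-1},{"ax":0,"ay":0,"az":0,"dx":0,"dy":0,"dz":0.4,"gripper":-1}])

```text
time: 6.6
ee_pos: [451.4, -68.2, 67.1]
orientation: [0.0, 1.0, -0.019, 0.0]
wrist_force: [-3.2, -0.1, 14.5]
finger_gap: 0.1
```

Call:
apply_moves(moves=[{"ax":0,"ay":0,"az":0,"dx":0,"dy":0,"dz":0.3,"gripper":-1},{"ax":0,"ay":0,"az":0,"dx":0,"dy":0,"dz":0.3,"gripper":-1}])

```text
time: 6.85
ee_pos: [451.5, -68.1, 67.0]
orientation: [0.0, 1.0, -0.019, 0.0]
wrist_force: [-2.8, 0.3, 15.6]
finger_gap: 0.2
```

Call:
apply_moves(moves=[{"ax":0,"ay":0,"az":0,"dx":0,"dy":0,"dz":0.4,"gripper":-1},{"ax":0,"ay":0,"az":0,"dx":0,"dy":0,"dz":0.4,"gripper":-1}])

```text
time: 7.1
ee_pos: [451.5, -68.2, 66.7]
orientation: [0.0, 1.0, -0.019, 0.0]
wrist_force: [-2.7, 0.8, 16.4]
finger_gap: 0.1
```

The press is solid at 16.4 N. Now I'll let go, lifting away quickly and moving over the fid.

Call:
apply_moves(moves=[{"ax":0,"ay":0,"az":0,"dx":0,"dy":0,"dz":-50,"gripper":-1},{"ax":0,"ay":0,"az":0,"dx":0,"dy":0,"dz":-110,"gripper":-1},{"ax":0,"ay":0,"az":0,"dx":0,"dy":-50,"dz":-135,"gripper":-1},{"ax":0,"ay":0,"az":0,"dx":0,"dy":-110,"dz":-135,"gripper":-1},{"ax":0,"ay":0,"az":0,"dx":0,"dy":-170,"dz":-135,"gripper":-1},{"ax":0,"ay":0,"az":0,"dx":0,"dy":-230,"dz":-135,"gripper":1},{"ax":0,"ay":0,"az":0,"dx":0,"dy":-249,"dz":-135,"gripper":1},{"ax":0,"ay":0,"az":0,"dx":0,"dy":-249,"dz":-135,"gripper":1},{"ax":0,"ay":0,"az":0,"dx":0,"dy":-249,"dz":-135,"gripper":1}])

```text
time: 8.22
ee_pos: [461.1, 178.0, 199.8]
orientation: [0.001, 1.0, -0.021, -0.0]
wrist_force: [1.0, -0.8, 0.3]
finger_gap: 72.3
```

```bash
python3 - <<'E'
from h import *
o=env.get_obs();print(np.round(o['ee_pos'],1),o['finger_gap'])
w=cap('wrist','w1');p=env.camera_params('wrist');s=cap('side','side1')
print(proj('wrist',[452,180.5,13],p),proj('wrist',[514.7,178.2,13],p))
cv2.imwrite('pics/v1.png',np.hstack([cv2.resize(w,None,fx=.6,fy=.6,interpolation=3),cv2.resize(s,None,fx=.6,fy=.6,interpolation=3)]))
E
```

```text
[461.1 178.  199.8] 72.3207108955466
(np.float64(320.57344444271644), np.float64(184.0049712048503)) (np.float64(320.0882378690244), np.float64(117.65430530294033))
```

View pics/v1.png

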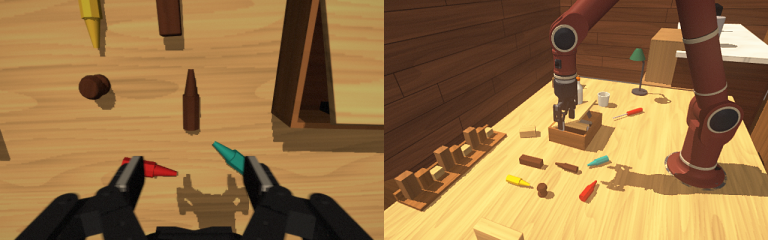

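The lid is opening. In the wrist view the fid's tip is at (317,117) and its grip end at (318,218). The neighbours are clear of the jaws.

```bash
python3 - <<'E'
from h import *
w=cv2.imread('pics/w1.png');hsv=cv2.cvtColor(w,cv2.COLOR_BGR2HSV)
sub=np.s_[105:235,295:345];m=np.zeros(w.shape[:2],np.uint8)
m[sub]=((hsv[sub][...,2]<120)&(hsv[sub][...,0]<14))*255
c=max(cv2.findContours(m,0,1)[0],key=cv2.contourArea);print(cv2.boundingRect(c))
for v in range(110,225,10):
    r=np.where(m[v]>0)[0];print(v,(r.min(),r.max()) if len(r) else None,end=' ')
p=env.camera_params('wrist')
o=env.get_obs();print(np.round(o['ee_pos'],1))
for u,v in((317,116),(317.5,184),(318,218)):print(plane('wrist',u,v,13,p))
print(o['finger_gap'],o['qvel'].max())
E
```

```text
(305, 115, 27, 103)
110 None 120 (np.int64(314), np.int64(322)) 130 (np.int64(313), np.int64(324)) 140 (np.int64(310), np.int64(326)) 150 (np.int64(309), np.int64(327)) 160 (np.int64(305), np.int64(331)) 170 (np.int64(305), np.int64(331)) 180 (np.int64(305), np.int64(331)) 190 (np.int64(306), np.int64(331)) 200 (np.int64(306), np.int64(331)) 210 (np.int64(306), np.int64(330)) 220 None [461.2 178.1 200. ]
[516.37215282 181.21941057  13.        ]
[452.19365807 183.74039764  13.        ]
[417.067459   184.87234678  13.        ]
84.71727466467179 -0.00047301583738933433
```

Call:
apply_moves(moves=[{"ax":0,"ay":0,"az":0,"dx":-9,"dy":-4,"dz":60,"gripper":1},{"ax":0,"ay":0,"az":0,"dx":-9,"dy":-4,"dz":115,"gripper":1},{"ax":0,"ay":0,"az":0,"dx":-9,"dy":-4,"dz":150,"gripper":1},{"ax":0,"ay":0,"az":0,"dx":-9,"dy":-4,"dz":175,"gripper":1},{"ax":0,"ay":0,"az":0,"dx":-9,"dy":-4,"dz":190,"gripper":1},{"ax":0,"ay":0,"az":0,"dx":-9,"dy":-4,"dz":190,"gripper":1}])

```text
time: 9.07
ee_pos: [452.1, 184.0, 9.6]
orientation: [0.0, 1.0, -0.02, -0.001]
wrist_force: [0.9, -0.0, 0.6]
finger_gap: 85.3
```

Call:
apply_moves(moves=[{"ax":0,"ay":0,"az":0,"dx":0,"dy":1,"dz":6,"gripper":1},{"ax":0,"ay":0,"az":0,"dx":0,"dy":1,"dz":6,"gripper":-1},{"ax":0,"ay":0,"az":0,"dx":0,"dy":1,"dz":6,"gripper":-1},{"ax":0,"ay":0,"az":0,"dx":0,"dy":1,"dz":6,"gripper":-1},{"ax":0,"ay":0,"az":0,"dx":0,"dy":1,"dz":6,"gripper":-1},{"ax":0,"ay":0,"az":0,"dx":0,"dy":1,"dz":6,"gripper":-1},{"ax":0,"ay":0,"az":0,"dx":0,"dy":1,"dz":6,"gripper":-1},{"ax":0,"ay":0,"az":0,"dx":0,"dy":1,"dz":6,"gripper":-1}])

```text
time: 10.07
ee_pos: [452.4, 184.1, 4.6]
orientation: [-0.0, 1.0, -0.019, 0.0]
wrist_force: [0.3, -0.8, 5.5]
finger_gap: 24.4
```

Call:
apply_moves(moves=[{"ax":0,"ay":0,"az":0,"dx":0,"dy":0,"dz":-10,"gripper":-1},{"ax":0,"ay":0,"az":0,"dx":0,"dy":0,"dz":-40,"gripper":-1},{"ax":0,"ay":0,"az":0,"dx":0,"dy":0,"dz":-80,"gripper":-1},{"ax":0,"ay":0,"az":0,"dx":0,"dy":0,"dz":-120,"gripper":-1},{"ax":0,"ay":0,"az":0,"dx":0,"dy":0,"dz":-140,"gripper":-1},{"ax":0,"ay":0,"az":0,"dx":0,"dy":0,"dz":-140,"gripper":-1},{"ax":0,"ay":0,"az":0,"dx":0,"dy":0,"dz":-140,"gripper":-1}])

```text
time: 10.95
ee_pos: [451.3, 183.6, 143.3]
orientation: [0.0, 1.0, -0.019, -0.001]
wrist_force: [-0.9, 0.6, -1.1]
finger_gap: 24.7
```

```bash
python3 - <<'E'
from h import *
o=env.get_obs();print(np.round(o['ee_pos'],1),o['finger_gap'],o['wrist_force'])
w=cap('wrist','w2');s=cap('side','side2')
cv2.imwrite('pics/v2.png',np.hstack([cv2.resize(w,None,fx=.6,fy=.6,interpolation=3),cv2.resize(s[100:320,200:500],None,fx=1.09,fy=1.09,interpolation=3)]))
E
```

```text
[451.3 183.6 143.3] 24.66042441823267 [-0.88607001  0.55826949 -1.11168192]
```

View pics/v2.png

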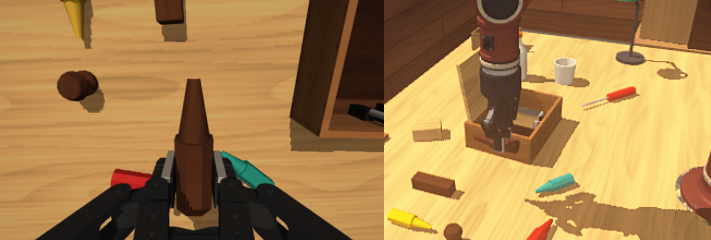

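The fid is held and the lid stands open. Before placing it I'll check clearance and the level of the fid.

```bash
python3 - <<'E'
from h import *
o=env.get_obs();p=env.camera_params('wrist');print('cam',ray('wrist',320,200)[0]-o['ee_pos'])
for dz in(0,8.4,16):print(proj('wrist',[514.5,181.5,143.3+dz],p))
print(totool(np.array([510,-31,150])-o['ee_pos'],o))
# open lid top edge in side view: expected for 1.75 rad
a=np.radians(-3.7);c=np.array([516.8,-71.8])
for y in(103,-103):
  for th in (1.2,1.75):
    x=79-158*np.cos(th);z=70+158*np.sin(th)
    print(y,th,np.round(proj('side',[c[0]+x*np.cos(a)-y*np.sin(a),c[1]+x*np.sin(a)+y*np.cos(a),z])))
E
```

```text
cam [ 81.07897104  -2.70434206 142.32042729]
(np.float64(322.78866672242816), np.float64(132.24251942649948))
(np.float64(322.80007701730665), np.float64(135.0727844435204))
(np.float64(322.8116559687544), np.float64(137.94500534974637))
[ 66.93215288 212.21872803  -7.06965517]
103 1.2 [296. 168.]
103 1.75 [267. 159.]
-103 1.2 [329. 139.]
-103 1.75 [303. 132.]
```

The camera sits 81 mm ahead of the TCP, which would be close to the open lid. I'll place the fid a little further front-left, with the grip at case (-25, 52), still clear of the latch.

Call:
apply_moves(moves=[{"ax":0,"ay":0,"az":1.5,"dx":13,"dy":50,"dz":-5,"gripper":-1},{"ax":0,"ay":0,"az":1.5,"dx":26,"dy":100,"dz":-5,"gripper":-1},{"ax":0,"ay":0,"az":1.5,"dx":39,"dy":150,"dz":-5,"gripper":-1},{"ax":0,"ay":0,"az":1.5,"dx":51,"dy":190,"dz":-5,"gripper":-1},{"ax":0,"ay":0,"az":1.5,"dx":51,"dy":200,"dz":0,"gripper":-1},{"ax":0,"ay":0,"az":1.5,"dx":51,"dy":200,"dz":0,"gripper":-1},{"ax":0,"ay":0,"az":1.5,"dx":51,"dy":200,"dz":0,"gripper":-1}])

```text
time: 11.92
ee_pos: [495.0, -15.6, 143.6]
orientation: [-0.001, 1.0, -0.031, -0.001]
wrist_force: [0.6, -0.3, -1.6]
finger_gap: 24.4
```

```bash
python3 - <<'E'
from h import *
o=env.get_obs();print(np.round(o['ee_pos'],1),o['finger_gap'],o['wrist_force'])
w=cap('wrist','w3');s=cap('side','side3')
cv2.imwrite('pics/v3.png',np.hstack([cv2.resize(w,None,fx=.6,fy=.6,interpolation=3),cv2.resize(s[60:280,180:480],None,fx=1.09,fy=1.09,interpolation=3)]))
E
```

```text
[495.  -15.6 143.6] 24.426869666025155 [ 0.57134898 -0.25377816 -1.61563798]
```

View pics/v3.png

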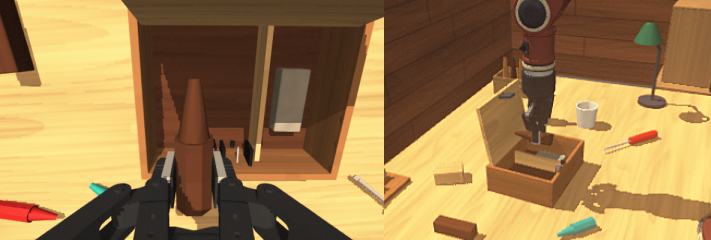

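The fid is above the large compartment. The stone and divider are to the right, and the rim's front-left corner is near (230,297). I'll check that against my case pose.

```bash
python3 - <<'E'
from h import *
p=env.camera_params('wrist');a=np.radians(-3.7);c=np.array([516.8,-71.8])
def W(x,y,z):return [c[0]+x*np.cos(a)-y*np.sin(a),c[1]+x*np.sin(a)+y*np.cos(a),z]
for P in [(-90,113,75),(-90,-113,75),(-82,105,75),(82,105,75),(-82,-25,45),(82,-25,45)]:print(P,np.round(np.array(proj('wrist',W(*P),p))*.6))
E
```

```text
(-90, 113, 75) [144. 183.]
(-90, -113, 75) [337. 184.]
(-82, 105, 75) [150. 177.]
(82, 105, 75) [139.  21.]
(-82, -25, 45) [256. 164.]
(82, -25, 45) [270.  26.]
```

The predictions match within a few millimetres, so I'll lower it.

Call:
apply_moves(moves=[{"ax":0,"ay":0,"az":0,"dx":0,"dy":3,"dz":35,"gripper":-1},{"ax":0,"ay":0,"az":0,"dx":0,"dy":3,"dz":70,"gripper":-1},{"ax":0,"ay":0,"az":0,"dx":0,"dy":3,"dz":95,"gripper":-1},{"ax":0,"ay":0,"az":0,"dx":0,"dy":3,"dz":113,"gripper":-1},{"ax":0,"ay":0,"az":0,"dx":0,"dy":3,"dz":123,"gripper":-1},{"ax":0,"ay":0,"az":0,"dx":0,"dy":3,"dz":125,"gripper":-1},{"ax":0,"ay":0,"az":0,"dx":0,"dy":3,"dz":125,"gripper":-1}])

```text
time: 12.9
ee_pos: [495.7, -20.5, 19.5]
orientation: [-0.0, 0.999, -0.032, 0.001]
wrist_force: [-0.5, 0.2, -0.7]
finger_gap: 24.6
```

Call:
apply_moves(moves=[{"ax":0,"ay":0,"az":0,"dx":0,"dy":0,"dz":1,"gripper":-1},{"ax":0,"ay":0,"az":0,"dx":0,"dy":0,"dz":2,"gripper":-1},{"ax":0,"ay":0,"az":0,"dx":0,"dy":0,"dz":3,"gripper":-1},{"ax":0,"ay":0,"az":0,"dx":0,"dy":0,"dz":3,"gripper":-1}])

```text
time: 13.4
ee_pos: [495.2, -20.8, 16.0]
orientation: [-0.0, 0.999, -0.032, -0.0]
wrist_force: [-0.4, -0.5, -0.4]
finger_gap: 24.6
```

Call:
apply_moves(moves=[{"ax":0,"ay":0,"az":0,"dx":0,"dy":0,"dz":1,"gripper":-1},{"ax":0,"ay":0,"az":0,"dx":0,"dy":0,"dz":2,"gripper":-1},{"ax":0,"ay":0,"az":0,"dx":0,"dy":0,"dz":2,"gripper":-1}])

```text
time: 13.78
ee_pos: [495.2, -20.8, 13.9]
orientation: [-0.0, 0.999, -0.032, -0.0]
wrist_force: [-0.6, -0.5, -0.8]
finger_gap: 24.3
```

Call:
apply_moves(moves=[{"ax":0,"ay":0,"az":0,"dx":0,"dy":0,"dz":0.7,"gripper":-1},{"ax":0,"ay":0,"az":0,"dx":0,"dy":0,"dz":0.7,"gripper":-1}])

```text
time: 14.02
ee_pos: [495.2, -20.8, 13.3]
orientation: [-0.0, 0.999, -0.032, -0.0]
wrist_force: [-0.3, 0.4, -0.6]
finger_gap: 24.3
```

Call:
apply_moves(moves=[{"ax":0,"ay":0,"az":0,"dx":0,"dy":0,"dz":0.7,"gripper":-1},{"ax":0,"ay":0,"az":0,"dx":0,"dy":0,"dz":0.7,"gripper":-1}])

```text
time: 14.28
ee_pos: [495.3, -20.8, 12.7]
orientation: [-0.0, 0.999, -0.032, 0.0]
wrist_force: [0.0, -0.6, -0.8]
finger_gap: 24.1
```

Call:
apply_moves(moves=[{"ax":0,"ay":0,"az":0,"dx":0,"dy":0,"dz":0.6,"gripper":-1},{"ax":0,"ay":0,"az":0,"dx":0,"dy":0,"dz":0.6,"gripper":-1}])

```text
time: 14.52
ee_pos: [495.3, -20.8, 12.6]
orientation: [-0.0, 0.999, -0.032, 0.0]
wrist_force: [-0.2, 0.4, 4.7]
finger_gap: 24.6
```

It has touched down at 4.7 N. I'll release part way, then lift out.

Call:
apply_moves(moves=[{"ax":0,"ay":0,"az":0,"dx":0,"dy":0,"dz":0,"gripper":0.1},{"ax":0,"ay":0,"az":0,"dx":0,"dy":0,"dz":0,"gripper":0.1},{"ax":0,"ay":0,"az":0,"dx":0,"dy":0,"dz":0,"gripper":0.1},{"ax":0,"ay":0,"az":0,"dx":0,"dy":0,"dz":0,"gripper":0.1},{"ax":0,"ay":0,"az":0,"dx":0,"dy":0,"dz":-20,"gripper":0.1},{"ax":0,"ay":0,"az":0,"dx":0,"dy":0,"dz":-60,"gripper":0.1},{"ax":0,"ay":0,"az":0,"dx":0,"dy":0,"dz":-110,"gripper":0.1},{"ax":0,"ay":0,"az":0,"dx":0,"dy":0,"dz":-140,"gripper":-1},{"ax":0,"ay":0,"az":0,"dx":0,"dy":0,"dz":-140,"gripper":-1}])

```text
time: 15.65
ee_pos: [496.9, -19.9, 154.2]
orientation: [-0.0, 0.999, -0.032, 0.003]
wrist_force: [-0.5, 0.7, 0.2]
finger_gap: 11.1
```

```bash
python3 - <<'E'
from h import *
o=env.get_obs();print(np.round(o['ee_pos'],1),o['finger_gap'],o['wrist_force'],o['q'])
w=cap('wrist','w4');s=cap('side','side4')
cv2.imwrite('pics/v4.png',np.hstack([cv2.resize(w,None,fx=.6,fy=.6,interpolation=3),cv2.resize(s[60:280,180:480],None,fx=1.09,fy=1.09,interpolation=3)]))
E
```

```text
[496.9 -19.9 154.2] 11.066355946625853 [-0.46888605  0.67310581  0.19992152] [ 0.04138276  0.48042171 -0.06422306  1.95584957  0.04488158  0.70091438
 -1.68378059]
```

View pics/v4.png

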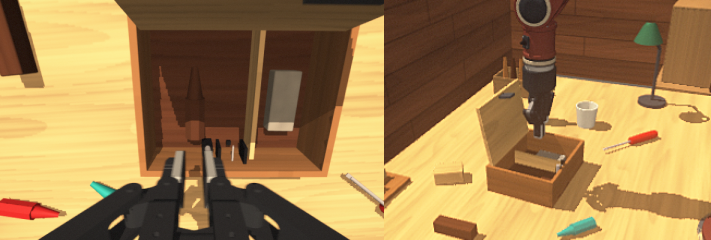

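The fid lies in the large compartment along x, clear of the latch. Next I'll take the closed gripper up and over, to behind the lid.

Call:
apply_moves(moves=[{"ax":0,"ay":0,"az":0,"dx":0,"dy":0,"dz":-55,"gripper":-1},{"ax":0,"ay":0,"az":0,"dx":0,"dy":15,"dz":-112,"gripper":-1},{"ax":0,"ay":0,"az":0,"dx":20,"dy":40,"dz":-130,"gripper":-1},{"ax":0,"ay":0,"az":0,"dx":60,"dy":50,"dz":-130,"gripper":-1},{"ax":0,"ay":0,"az":0,"dx":115,"dy":50,"dz":-130,"gripper":-1},{"ax":0,"ay":0,"az":0,"dx":163,"dy":50,"dz":-130,"gripper":-1},{"ax":0,"ay":0,"az":0,"dx":165,"dy":50,"dz":-130,"gripper":-1},{"ax":0,"ay":0,"az":0,"dx":165,"dy":50,"dz":-130,"gripper":-1},{"ax":0,"ay":0,"az":0,"dx":165,"dy":50,"dz":-130,"gripper":-1}])

```text
time: 16.88
ee_pos: [655.5, -81.2, 281.8]
orientation: [-0.0, 0.999, -0.032, -0.001]
wrist_force: [-0.5, 0.5, 0.4]
finger_gap: -0.1
```

```bash
cat >> h.py <<'E'
A=np.radians(-3.7);CC=np.array([516.8,-71.8])
def tocase(P):
    d=np.asarray(P)[:2]-CC;return np.array([d[0]*np.cos(A)+d[1]*np.sin(A),-d[0]*np.sin(A)+d[1]*np.cos(A),P[2]])
def arc(th,r=150,g=0):
    return 79-r*np.cos(th)+5*np.sin(th)+11+g, 70+r*np.sin(th)+5*np.cos(th)
E
python3 - <<'E'
from h import *
o=env.get_obs();print(o['time'],np.round(o['ee_pos'],1),tocase(o['ee_pos']),o['orientation'],o['wrist_force'],o['finger_gap'])
for th in np.arange(1.8,-.01,-.05):print(round(th,2),np.round(arc(th),1))
s=cap('side','side5');cv2.imwrite('pics/v5.png',cv2.resize(s[20:240,180:480],None,fx=2,fy=2,interpolation=2))
E
```

```text
16.875 [655.5 -81.2 281.8] [139.00235572  -0.46273635 281.848778  ] [-3.87153656e-05  9.99481141e-01 -3.22007861e-02 -7.46493059e-04] [-0.51597958  0.54619931  0.36160142] -0.07444692288756917
1.8 [128.9 214.9]
1.75 [121.7 216.7]
1.7 [114.3 218.1]
1.65 [106.9 219.1]
1.6 [ 99.4 219.8]
1.55 [ 91.9 220.1]
1.5 [ 84.4 220. ]
1.45 [ 76.9 219.5]
1.4 [ 69.4 218.7]
1.35 [ 62.  217.5]
1.3 [ 54.7 215.9]
1.25 [ 47.4 213.9]
1.2 [ 40.3 211.6]
1.15 [ 33.3 209. ]
1.1 [ 26.4 205.9]
1.05 [ 19.7 202.6]
1.0 [ 13.2 198.9]
0.95 [  6.8 194.9]
0.9 [  0.7 190.6]
0.85 [ -5.2 186. ]
0.8 [-10.9 181.1]
0.75 [-16.3 175.9]
0.7 [-21.5 170.5]
0.65 [-26.4 164.8]
0.6 [-31.  158.8]
0.55 [-35.3 152.7]
0.5 [-39.2 146.3]
0.45 [-42.9 139.7]
0.4 [-46.2 133. ]
0.35 [-49.2 126.1]
0.3 [-51.8 119.1]
0.25 [-54.1 112. ]
0.2 [-56.  104.7]
0.15 [-57.6  97.4]
0.1 [-58.8  90. ]
0.05 [-59.6  82.5]
-0.0 [-60.  75.]
```

View pics/v5.png

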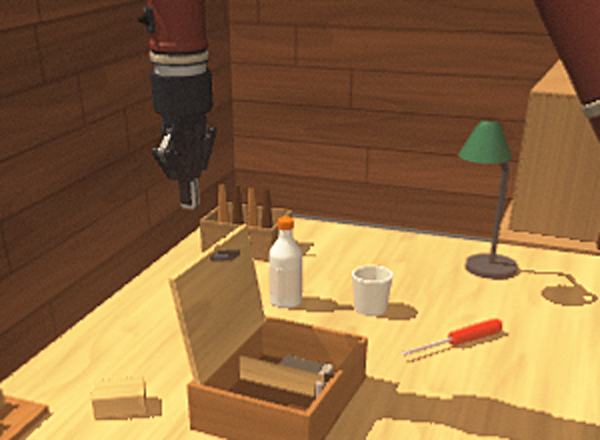

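The lid is fully open, with its corners at the 1.75 rad prediction, and the gripper is behind and above it. I'll descend and push forward along the arc.

Call:
apply_moves(moves=[{"ax":0,"ay":0,"az":0,"dx":0,"dy":0,"dz":40,"gripper":-1},{"ax":0,"ay":0,"az":0,"dx":0,"dy":0,"dz":68,"gripper":-1},{"ax":0,"ay":0,"az":0,"dx":-2,"dy":0,"dz":70,"gripper":-1},{"ax":0,"ay":0,"az":0,"dx":-8,"dy":0,"dz":70,"gripper":-1},{"ax":0,"ay":0,"az":0,"dx":-14,"dy":0,"dz":69,"gripper":-1},{"ax":0,"ay":0,"az":0,"dx":-20,"dy":0,"dz":68,"gripper":-1},{"ax":0,"ay":0,"az":0,"dx":-26,"dy":0,"dz":67,"gripper":-1},{"ax":0,"ay":0,"az":0,"dx":-32,"dy":0,"dz":65,"gripper":-1}])

```text
time: 17.92
ee_pos: [624.4, -79.2, 217.3]
orientation: [-0.0, 0.999, -0.032, 0.0]
wrist_force: [0.5, 0.2, -0.8]
finger_gap: 0.0
```

```bash
python3 - <<'E'
from h import *
o=env.get_obs();print(o['time'],np.round(tocase(o['ee_pos']),1),o['wrist_force'])
E
```

```text
17.925 [107.8  -0.5 217.3] [ 0.53180049  0.23957098 -0.75831277]
```

Call:
apply_moves(moves=[{"ax":0,"ay":0,"az":0,"dx":-7.5,"dy":0,"dz":-2.5,"gripper":-1},{"ax":0,"ay":0,"az":0,"dx":-15,"dy":0,"dz":-3,"gripper":-1},{"ax":0,"ay":0,"az":0,"dx":-22.5,"dy":0,"dz":-3,"gripper":-1},{"ax":0,"ay":0,"az":0,"dx":-30,"dy":0,"dz":-2.5,"gripper":-1},{"ax":0,"ay":0,"az":0,"dx":-37.5,"dy":0,"dz":-1.5,"gripper":-1},{"ax":0,"ay":0,"az":0,"dx":-45,"dy":0,"dz":0,"gripper":-1}])

```text
time: 18.68
ee_pos: [579.5, -76.3, 217.2]
orientation: [-0.0, 0.999, -0.032, 0.0]
wrist_force: [1.6, -0.1, -0.0]
finger_gap: 0.2
```

```bash
python3 - <<'E'
from h import *
o=env.get_obs();print(o['time'],np.round(tocase(o['ee_pos']),1),o['wrist_force'])
s=cap('side','side6');cv2.imwrite('pics/v6.png',cv2.resize(s[20:260,180:420],None,fx=2,fy=2,interpolation=2))
E
```

```text
18.675 [ 62.8  -0.4 217.2] [ 1.56129733 -0.1209049  -0.00530235]
```

View pics/v6.png

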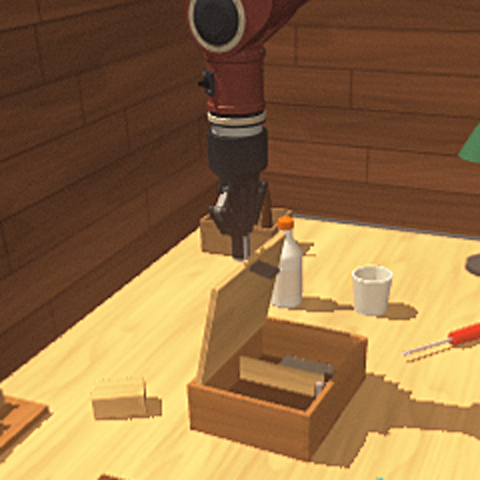

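The lid follows at about 1.35 rad with little force, so I'll continue along the arc.

Call:
apply_moves(moves=[{"ax":0,"ay":0,"az":0,"dx":-7.5,"dy":0,"dz":1.3,"gripper":-1},{"ax":0,"ay":0,"az":0,"dx":-15,"dy":0,"dz":3.3,"gripper":-1},{"ax":0,"ay":0,"az":0,"dx":-22,"dy":0,"dz":5.6,"gripper":-1},{"ax":0,"ay":0,"az":0,"dx":-29,"dy":0,"dz":8.2,"gripper":-1},{"ax":0,"ay":0,"az":0,"dx":-36,"dy":0,"dz":11.3,"gripper":-1},{"ax":0,"ay":0,"az":0,"dx":-42.5,"dy":0,"dz":14.6,"gripper":-1},{"ax":0,"ay":0,"az":0,"dx":-49,"dy":0,"dz":18.3,"gripper":-1},{"ax":0,"ay":0,"az":0,"dx":-55.5,"dy":0,"dz":22.3,"gripper":-1},{"ax":0,"ay":0,"az":0,"dx":-61.5,"dy":0,"dz":26.6,"gripper":-1},{"ax":0,"ay":0,"az":0,"dx":-67.5,"dy":0,"dz":31.2,"gripper":-1}])

```text
time: 19.98
ee_pos: [512.1, -71.9, 185.6]
orientation: [-0.0, 0.999, -0.032, 0.0]
wrist_force: [1.6, 0.2, -0.7]
finger_gap: -0.3
```

```bash
python3 - <<'E'
from h import *
o=env.get_obs();print(o['time'],np.round(tocase(o['ee_pos']),1),o['wrist_force'])
E
```

```text
19.975 [ -4.7  -0.4 185.6] [ 1.6165755   0.219495   -0.70497851]
```

Call:
apply_moves(moves=[{"ax":0,"ay":0,"az":0,"dx":-6,"dy":0,"dz":5,"gripper":-1},{"ax":0,"ay":0,"az":0,"dx":-11,"dy":0,"dz":10,"gripper":-1},{"ax":0,"ay":0,"az":0,"dx":-16.5,"dy":0,"dz":15.5,"gripper":-1},{"ax":0,"ay":0,"az":0,"dx":-21.5,"dy":0,"dz":21,"gripper":-1},{"ax":0,"ay":0,"az":0,"dx":-26,"dy":0,"dz":27,"gripper":-1},{"ax":0,"ay":0,"az":0,"dx":-30.5,"dy":0,"dz":33,"gripper":-1},{"ax":0,"ay":0,"az":0,"dx":-34.5,"dy":0,"dz":39.5,"gripper":-1},{"ax":0,"ay":0,"az":0,"dx":-38,"dy":0,"dz":46,"gripper":-1},{"ax":0,"ay":0,"az":0,"dx":-42,"dy":0,"dz":53,"gripper":-1},{"ax":0,"ay":0,"az":0,"dx":-45,"dy":0,"dz":60,"gripper":-1}])

```text
time: 21.22
ee_pos: [467.5, -69.1, 125.4]
orientation: [-0.0, 0.999, -0.032, 0.0]
wrist_force: [0.1, -1.0, 1.0]
finger_gap: 0.0
```

```bash
python3 - <<'E'
from h import *
o=env.get_obs();print(o['time'],np.round(tocase(o['ee_pos']),1),o['wrist_force'])
E
```

```text
21.225 [-49.4  -0.5 125.4] [ 0.14968943 -0.95988079  1.04496978]
```

Call:
apply_moves(moves=[{"ax":0,"ay":0,"az":0,"dx":-3,"dy":0,"dz":7,"gripper":-1},{"ax":0,"ay":0,"az":0,"dx":-6,"dy":0,"dz":14,"gripper":-1},{"ax":0,"ay":0,"az":0,"dx":-9,"dy":0,"dz":21,"gripper":-1},{"ax":0,"ay":0,"az":0,"dx":-11.5,"dy":0,"dz":28,"gripper":-1},{"ax":0,"ay":0,"az":0,"dx":-14,"dy":0,"dz":35,"gripper":-1},{"ax":0,"ay":0,"az":0,"dx":-14.5,"dy":0,"dz":40,"gripper":-1},{"ax":0,"ay":0,"az":0,"dx":-15,"dy":0,"dz":45,"gripper":-1},{"ax":0,"ay":0,"az":0,"dx":-15,"dy":0,"dz":47,"gripper":-1},{"ax":0,"ay":0,"az":0,"dx":-15,"dy":0,"dz":47,"gripper":-1}])

```text
time: 22.35
ee_pos: [451.9, -68.1, 78.7]
orientation: [-0.0, 0.999, -0.032, -0.001]
wrist_force: [-0.9, 0.2, 2.7]
finger_gap: 0.3
```

The lid is nearly flat, with the tool at the press point. Now a slow press down to where it went solid before (about 67 mm).

Call:
apply_moves(moves=[{"ax":0,"ay":0,"az":0,"dx":0,"dy":0,"dz":1,"gripper":-1},{"ax":0,"ay":0,"az":0,"dx":0,"dy":0,"dz":2,"gripper":-1},{"ax":0,"ay":0,"az":0,"dx":0,"dy":0,"dz":3,"gripper":-1},{"ax":0,"ay":0,"az":0,"dx":0,"dy":0,"dz":4,"gripper":-1},{"ax":0,"ay":0,"az":0,"dx":0,"dy":0,"dz":5,"gripper":-1},{"ax":0,"ay":0,"az":0,"dx":0,"dy":0,"dz":6,"gripper":-1},{"ax":0,"ay":0,"az":0,"dx":0,"dy":0,"dz":6,"gripper":-1}])

```text
time: 23.22
ee_pos: [451.7, -68.1, 72.9]
orientation: [-0.0, 0.999, -0.032, -0.001]
wrist_force: [-3.6, 0.3, 6.7]
finger_gap: -0.0
```

Call:
apply_moves(moves=[{"ax":0,"ay":0,"az":0,"dx":0,"dy":0,"dz":0.5,"gripper":-1},{"ax":0,"ay":0,"az":0,"dx":0,"dy":0,"dz":1,"gripper":-1},{"ax":0,"ay":0,"az":0,"dx":0,"dy":0,"dz":1.5,"gripper":-1},{"ax":0,"ay":0,"az":0,"dx":0,"dy":0,"dz":2,"gripper":-1}])

```text
time: 23.72
ee_pos: [451.7, -68.1, 71.1]
orientation: [-0.0, 0.999, -0.032, -0.001]
wrist_force: [-4.7, 1.2, 8.8]
finger_gap: 0.2
```

Call:
apply_moves(moves=[{"ax":0,"ay":0,"az":0,"dx":0,"dy":0,"dz":0.5,"gripper":-1},{"ax":0,"ay":0,"az":0,"dx":0,"dy":0,"dz":1,"gripper":-1},{"ax":0,"ay":0,"az":0,"dx":0,"dy":0,"dz":1.5,"gripper":-1},{"ax":0,"ay":0,"az":0,"dx":0,"dy":0,"dz":1.5,"gripper":-1}])

```text
time: 24.22
ee_pos: [451.7, -68.1, 69.7]
orientation: [-0.0, 0.999, -0.032, -0.001]
wrist_force: [-4.2, 0.4, 9.8]
finger_gap: -0.1
```

Call:
apply_moves(moves=[{"ax":0,"ay":0,"az":0,"dx":0,"dy":0,"dz":0.5,"gripper":-1},{"ax":0,"ay":0,"az":0,"dx":0,"dy":0,"dz":1,"gripper":-1},{"ax":0,"ay":0,"az":0,"dx":0,"dy":0,"dz":1,"gripper":-1}])

```text
time: 24.6
ee_pos: [451.8, -68.1, 68.8]
orientation: [-0.0, 0.999, -0.032, -0.001]
wrist_force: [-4.6, -0.9, 10.4]
finger_gap: -0.0
```

Call:
apply_moves(moves=[{"ax":0,"ay":0,"az":0,"dx":0,"dy":0,"dz":0.4,"gripper":-1},{"ax":0,"ay":0,"az":0,"dx":0,"dy":0,"dz":0.4,"gripper":-1}])

```text
time: 24.85
ee_pos: [451.7, -68.1, 68.4]
orientation: [-0.0, 0.999, -0.032, -0.001]
wrist_force: [-4.0, -1.0, 10.5]
finger_gap: 0.1
```

Call:
apply_moves(moves=[{"ax":0,"ay":0,"az":0,"dx":0,"dy":0,"dz":0.4,"gripper":-1},{"ax":0,"ay":0,"az":0,"dx":0,"dy":0,"dz":0.8,"gripper":-1},{"ax":0,"ay":0,"az":0,"dx":0,"dy":0,"dz":0.8,"gripper":-1}])

```text
time: 25.22
ee_pos: [451.7, -68.1, 67.7]
orientation: [-0.0, 0.999, -0.032, -0.001]
wrist_force: [-4.1, -0.0, 11.6]
finger_gap: -0.2
```

Call:
apply_moves(moves=[{"ax":0,"ay":0,"az":0,"dx":0,"dy":0,"dz":0.5,"gripper":-1},{"ax":0,"ay":0,"az":0,"dx":0,"dy":0,"dz":0.5,"gripper":-1}])

```text
time: 25.48
ee_pos: [451.8, -68.1, 67.3]
orientation: [0.0, 0.999, -0.032, -0.001]
wrist_force: [-4.5, 1.3, 12.2]
finger_gap: 0.2
```

Call:
apply_moves(moves=[{"ax":0,"ay":0,"az":0,"dx":0,"dy":0,"dz":0.4,"gripper":-1},{"ax":0,"ay":0,"az":0,"dx":0,"dy":0,"dz":0.4,"gripper":-1}])

```text
time: 25.72
ee_pos: [451.8, -68.1, 67.0]
orientation: [0.0, 0.999, -0.032, -0.001]
wrist_force: [-4.8, 0.2, 12.8]
finger_gap: 0.3
```

Call:
apply_moves(moves=[{"ax":0,"ay":0,"az":0,"dx":0,"dy":0,"dz":0.5,"gripper":-1},{"ax":0,"ay":0,"az":0,"dx":0,"dy":0,"dz":0.5,"gripper":-1}])

```text
time: 25.98
ee_pos: [451.8, -68.1, 66.6]
orientation: [0.0, 0.999, -0.032, -0.001]
wrist_force: [-4.2, 0.3, 14.2]
finger_gap: -0.1
```

Call:
apply_moves(moves=[{"ax":0,"ay":0,"az":0,"dx":0,"dy":0,"dz":0.5,"gripper":-1},{"ax":0,"ay":0,"az":0,"dx":0,"dy":0,"dz":0.5,"gripper":-1}])

```text
time: 26.22
ee_pos: [451.8, -68.1, 66.4]
orientation: [0.0, 0.999, -0.032, -0.001]
wrist_force: [-5.6, 0.1, 16.7]
finger_gap: -0.1
```

It is solid at 16.7 N, so I'll let go and rise.

Call:
apply_moves(moves=[{"ax":0,"ay":0,"az":0,"dx":0,"dy":0,"dz":-2,"gripper":-1},{"ax":0,"ay":0,"az":0,"dx":0,"dy":0,"dz":-5,"gripper":-1},{"ax":0,"ay":0,"az":0,"dx":0,"dy":0,"dz":-9,"gripper":-1},{"ax":0,"ay":0,"az":0,"dx":0,"dy":0,"dz":-14,"gripper":-1},{"ax":0,"ay":0,"az":0,"dx":0,"dy":0,"dz":-18,"gripper":-1},{"ax":0,"ay":0,"az":0,"dx":0,"dy":0,"dz":-18,"gripper":-1},{"ax":0,"ay":0,"az":0,"dx":0,"dy":0,"dz":-18,"gripper":-1},{"ax":0,"ay":0,"az":0,"dx":0,"dy":0,"dz":-18,"gripper":-1}])

```text
time: 27.22
ee_pos: [452.5, -68.1, 83.1]
orientation: [-0.0, 0.999, -0.032, -0.0]
wrist_force: [0.8, 0.1, -0.5]
finger_gap: 0.1
```

```bash
python3 - <<'E'
from h import *
o=env.get_obs();print(o['time'],o['ee_pos'],o['wrist_force'])
E
```

```text
27.225 [452.53911997 -68.09824098  83.05768658] [ 0.82198895  0.13837578 -0.53738906]
```

No force at 8 mm above the rim after half a second. I'll back off and watch the lid over 2 seconds.

Call:
apply_moves(moves=[{"ax":0,"ay":0,"az":0,"dx":0,"dy":0,"dz":-60,"gripper":-1},{"ax":0,"ay":0,"az":0,"dx":0,"dy":-40,"dz":-110,"gripper":-1},{"ax":0,"ay":0,"az":0,"dx":0,"dy":-90,"dz":-130,"gripper":-1},{"ax":0,"ay":0,"az":0,"dx":0,"dy":-140,"dz":-150,"gripper":-1},{"ax":0,"ay":0,"az":0,"dx":0,"dy":-200,"dz":-160,"gripper":-1},{"ax":0,"ay":0,"az":0,"dx":0,"dy":-250,"dz":-160,"gripper":-1},{"ax":0,"ay":0,"az":0,"dx":0,"dy":-250,"dz":-160,"gripper":-1},{"ax":0,"ay":0,"az":0,"dx":0,"dy":-250,"dz":-160,"gripper":-1},{"ax":0,"ay":0,"az":0,"dx":0,"dy":-250,"dz":-160,"gripper":-1},{"ax":0,"ay":0,"az":0,"dx":0,"dy":-250,"dz":-160,"gripper":-1}])

```text
time: 28.48
ee_pos: [468.9, 179.9, 243.2]
orientation: [0.0, 0.999, -0.033, -0.0]
wrist_force: [-0.2, 0.0, 0.4]
finger_gap: -0.1
```

```bash
python3 - <<'E'
from h import *
o=env.get_obs();print(o['time'],o['ee_pos'],o['wrist_force'],abs(o['qvel']).max())
t=cap('top','t7');s=cap('side','s7')
cv2.imwrite('pics/v7.png',np.hstack([t[100:300,170:490],s[120:320,180:500]])) 
E
```

```text
28.475 [468.88787583 179.87269981 243.22103802] [-0.18364112  0.01770283  0.35102101] 0.008448205164748845
```

View pics/v7.png

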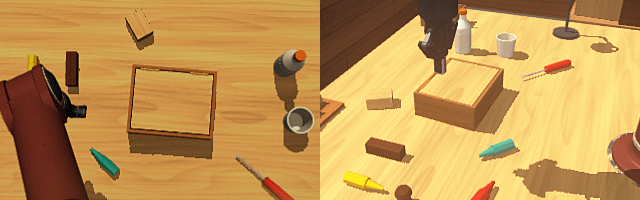

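Both views show the lid shut flush in its rim (top crop 130-215, 65-138) and the bystanders in place. One numeric comparison with the first picture, then I hand in.

```bash
python3 - <<'E'
from h import *
a=cv2.imread('pics/top0.png')[155:245,292:395].astype(float);b=env.capture('top')[155:245,292:395].astype(float)
d=abs(a-b).mean(2);print('mean diff',d.mean(),'frac>40',(d>40).mean())
if (d>40).mean()<.02: print(env.job_done())
E
```

```text
mean diff 10.564904710535778 frac>40 0.0
the job is handed in; nothing more can be done
None
```

I pressed the lid's front edge until it went solid at about 16 N, and it swung open. I laid the fid in the large compartment along x, with its grip at about case (-25, 50). I moved it slightly front-left of the suggested berth so the wrist camera stayed clear of the open lid. Then I pushed the lid down from behind and pressed it until solid: 16.7 N vertical, about 17.6 N in total.

**Last checks:**
- **Lid:** over two seconds after letting go it stayed shut by itself. The top view of the case matched the first picture, with no pixels above the difference threshold and a mean difference of about 10.6 grey levels, which I took as lighting.
- **Fid:** it touched down at 4.7 N and was released on the floor. The close view before closing showed it clear of the latch; I could not see it once the lid was shut.
- **Bystanders:** those in view looked undisturbed. I did not measure them; the arm hid the knob and part of the yellow look-alike from above, and the stone is under the closed lid.
- **Robot:** the arm was still and touching nothing at hand-in, at about 28.6 s.

No check failed. The wrist and top views differed by about 3 mm on the fid's position, which the grip absorbed. The task reports no verdict.

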